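# Refit an air filter housing's cover and snap its clips

### The job

The new air filter is already in its housing: close the housing up. Set the loose cover down fully home on the housing, with its outlet stub at the end away from the inlet snout, then push both spring clips up over it until they are shut. Do not drop the cover, and leave everything else on the bench where it is.

Things in the scene. Friction and masses are not known exactly. Their poses are not given: they have to be found in the camera images.
- airbox: Lower half of a car's air filter housing, black plastic, on a steel bracket bolted to the bench: it does not move. A white pleated filter in an orange frame lies in it. Origin: on the bench under its centre; x across its short side, y along its long side, z up. Flange under the cover: 180 (x) by 240 (y), top 80 above the bench. A steel clip is hinged in the middle of each end (+y, -y).
- snout (a point): Mouth of the housing's inlet snout, a 52 mm pipe that sticks out 50 mm from the housing's +x side, towards its -y end; this point is at x +130, y -60, 40 above the bench.
- seat (a point): Centre of the flange's top, 80 mm above the airbox origin: the cover's origin belongs here, with the cover's axes along the airbox's. Around it a lip, which locates the cover from inside, stands 12 above the flange: 160 (x) by 220 (y) outside at its foot, leaning in to 154 by 214 at its top.
- cover: Loose dark grey plastic cover, about 0.3 kg: a shell 173 (x) by 233 (y), 40 high, rim walls 4 thick, 165 by 225 inside, open below to 16 deep (2.5 play a side when home). Origin: centre of its rim plane (underside); z out of its top. Starts with its -x edge on the mat and its +x edge up on the rubber block, sloping 31 degrees, top towards the robot. Each end has a lug, 14 high, out to y +-126.
- outlet_rim (a point): Centre of the end face of the cover's outlet stub, the place to grip it: a round pipe 54 mm in diameter, 45 long, standing on the cover's top, axis along the cover's z through x 0, y +35, from 40 to 85 above the rim plane. The only other thing on the top is a sensor plug 32 by 24, 10 high, at x +20, y -55.
- parts_mat: Blue-grey mat 228 (x) by 250 (y), 3 thick, with a black rubber lifting block on it, 80 by 160, top 90 above the bench, from x +56 to +136 of the mat's origin, centred on y. Neither moves. Origin: on the bench, roughly below the centre of the leaning cover. Block to +x.
- clip_outlet_end (a joint): Angle (rad) of the clip at the housing's +y end: 0 is shut (upright, nose over the cover's lug), growing as it leans outwards, away from the housing, to 1.5. It stays where it is left (friction, 1 N at its tab); push it from outside, inwards and up along its arc. Steel strap 28 wide, 3 thick, 53 long; the nose reaches 12 inwards.
- clip_inlet_end (a joint): The same for the clip at the housing's -y end.
- clip_outlet_end_tab (a point): Free end of the +y clip, in the middle of its width, 52 mm above its hinge line and 3.5 further out when the clip is shut (the tab flares outwards a little). The point moves with the clip.
- clip_inlet_end_tab (a point): The same for the -y clip.
- clip_outlet_end_hinge (a point): On the hinge line of the +y clip (along the airbox's x), at y +131, 60 above the bench. Shut, the clip stands straight up from here, its outer face 1.5 further out.
- clip_inlet_end_hinge (a point): The same for the -y clip, at y -131.
- old_filter: Bystander: used panel filter, grey-brown with rust-orange rim, 218 by 158 by 40. Origin under its centre.
- screwdriver: Bystander: red-handled screwdriver, 200 long, lying.
- wrench: Bystander: spanner, 170 long, lying.
- hose_clamp: Bystander: steel band clamp, 62 across, 12 high, lying.
- spray_can: Bystander: spray can, 66 across, 160 high, standing.
- mug: Bystander: white mug, 82 across, 95 high, standing.

How it is judged:
By the outcome, as a careful person would: the job done as asked, in the order asked, and still so for the second after the job is handed in, with the robot touching nothing.
It also fails if it takes over 72 s, if anything falls off the work surface, if the arm or the gripper's body presses on something with over 40 N, if the wrist force passes 120 N, or if a joint passes its speed limit or range.

### The arm

A 6-joint arm with a two-finger parallel gripper is mounted at the origin on the work surface. World frame = base frame: x ahead of the robot, y to its left, z up, the work surface at z = 0. Lengths are in m, angles in rad, forces in N, time in s.
With the tool pointing down it reaches from about 0.375 to 0.975 m from the base axis. Payload 3.8 kg.
Tool frame: the origin (TCP) lies midway between the tips of the shut fingers; the grasp point (between the pads) lies 19 mm behind it; z points along the fingers, y is the line along which they close (so a half turn about z gives the same grasp; the last joint's range is limited). The gripper opens to 88 mm and grips with 3 to 60 N. Pads are 18 mm wide; open, the fingers measure 123 mm over their backs; the gripper's body (75 mm by 187 mm) begins 45 mm behind the grasp point.
Start: joints at [1.231, 0.264, 1.604, -0, 1.274, -0.037], TCP at [0.201, 0.644, 0.239] pointing down, gripper open.
Joint ranges: [-2.63, 2.63], [-0.94, 2.18], [0.31, 2.57], [-1.31, 4.45], [0, 2.66], [-2.55, 2.55]. Speed limits (rad/s): [2.57, 2.57, 3.14, 3.14, 3.14, 3.14].

### API

Orientations are given as a unit quaternion [x, y, z, w].
In Python, from workcell import robot, capture, camera_info, ticket gives the robot as it stands. The module is installed in compiled form; this text tells all that it offers.
- The arm moves only by the tool arm_command, never from a script. Its argument "deltas" is one flat list of numbers, 7 for each row, row after row: the shift along the tool's x, y, z in mm, then the turn, a rotation vector about the tool's x, y, z in rad, then the finger opening in mm, from 0 to 88.1. A call has exactly 10 rows; each row is the pose to reach, as a shift and turn from the pose commanded when the call began, along the tool's axes at that moment; what a row does not reach only later rows make up. A row lasts 1/8 s, in which the tool goes at most 62.5 mm and 10.7 degrees, less where a joint would pass 70% of its speed; a pose out of reach is approached as far as the arm can. A call with a gripper value outside its range is refused whole. The fingers move at their own pace and stop on an object; "newtons" is the grip in N (left out, the last holds). Time passes only in rows, so rows that repeat a pose let the fingers close, or fill a call up. It gives the time, the measured TCP pose, the force, the opening and the grip force at its end, in the units of the state.
- robot.observe(): the state, without advancing time (a new reading comes with each control period).
- capture(name): name is "scene" or "side" or "wrist"; returns the picture (400x640x3 uint8, red, green, blue); there is no depth.
- camera_info(name): a dict with "intrinsics" (3x3 intrinsics, pixels), "xyz" and "orientation" of the camera in the world. Camera axes: x right, y down, z forward; pixel columns grow to the right and rows downward; lengths in m; the calibration is good to about 2 mm. A picture is of the moment at which its call begins: read the wrist's pose just before it. camera_info takes no time and is no camera call; for the wrist camera it gives the pose at the moment of the call.
- ticket.job_done(): hands the job in; it is judged then, once.
The state is a dict: "t": time; "q": joint angles; "joint_vel": joint speeds; "joint_torque": joint torques, N m; "tcp_pos": TCP position; "tcp_rot": TCP orientation; "force": force on the tool from outside, world axes, zero at the start; "wrist_torque": the same for the moment, N m; "width": finger opening in m; "finger_force": force on a finger pad.
Only numpy, scipy, OpenCV 4.12 (cv2) and the standard library are available. Lean on these libraries where they do the work, as an engineer would, in place of code of your own. Each camera call takes 0.05 s, during which the arm holds its last target. There are 200 camera calls.

## Working session

There is one attempt and no reset: what is moved stays moved. The work goes in short steps, Python scripts to look and compute and a tool call to move; the robot and the scene stay as the last step left them, time stands still between calls to the robot, and variables do not carry over. Pictures are saved under pics/ and viewed, at most 10 in all, crops included, and the job is handed in when it is done.

Besides the shell and the picture viewer there is one more tool, called after ">>>" by a JSON object that holds its "fn" and its "kwargs", one argument or row to a line. arm_command: Moves the arm, as the interface text tells. Its arguments: {"type":"object","properties":{"deltas":{"type":"array"},"newtons":{"type":"number"}},"required":["deltas"]}

```bash
mkdir -p pics; python3 - <<'E'
from workcell import robot,capture,camera_info
import cv2,numpy as np
print(robot.observe())
for n in["scene","side"]:
    cv2.imwrite(f"pics/{n}0.png",capture(n)[:,:,::-1]); c=camera_info(n); print(n,c)
E
```

```text
{'t': 0.0, 'q': array([ 1.23112343e+00,  2.64730667e-01,  1.60531404e+00, -3.48284262e-05,
        1.27369902e+00, -3.68985859e-02]), 'joint_vel': array([ 0.00059585, -0.00027809, -0.00122309,  0.00146331,  0.00165401,
       -0.00092725]), 'joint_torque': array([-1.49772626e-03, -5.02116179e+01, -3.56867838e+01,  7.23514077e-02,
        2.97013123e-02, -1.75324135e-04]), 'tcp_pos': array([0.20104814, 0.6436476 , 0.23743553]), 'tcp_rot': array([ 1.50804421e-01,  9.88563033e-01, -1.05964245e-03, -1.84961903e-04]), 'force': array([ 0.12884771,  0.21602034, -0.14511952]), 'wrist_torque': array([-0.00402167,  0.03478205, -0.00315714]), 'finger_force': 0.0, 'width': 0.08812401219336323}
scene {'intrinsics': array([[424.45412264,   0.        , 317.65438673],
       [  0.        , 424.45412264, 210.47651556],
       [  0.        ,   0.        ,   1.        ]]), 'xyz': array([ 1.23646979, -0.29015065,  1.06463272]), 'orientation': array([ 0.78830191,  0.52899759, -0.17448403, -0.2613369 ])}
side {'intrinsics': array([[416.64875756,   0.        , 318.89146369],
       [  0.        , 416.64875756, 193.83650827],
       [  0.        ,   0.        ,   1.        ]]), 'xyz': array([0.28366945, 0.49045852, 0.78644645]), 'orientation': array([-0.24363438,  0.90943072, -0.32470323,  0.09025447])}
```

View pics/scene0.png

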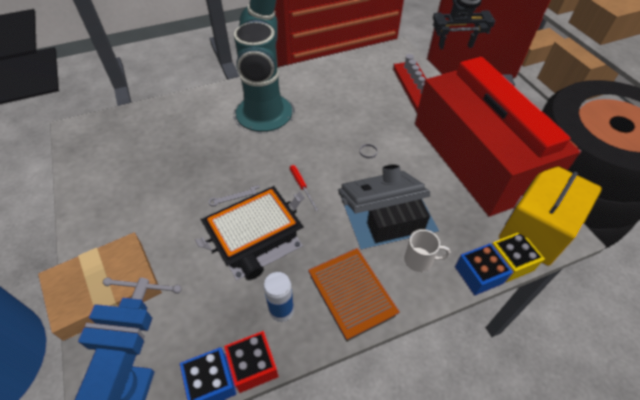

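View pics/side0.png

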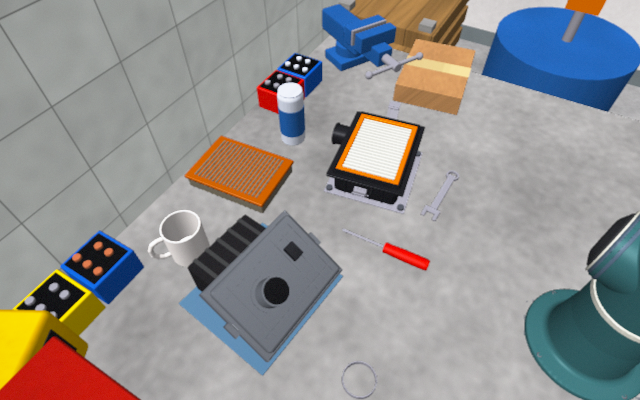

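The scene view shows the airbox at about (255,225), with its snout at (255,265), and the tilted cover at (385,190) with its stub at (392,170). The side view shows the airbox at (377,150) with its snout at (343,135). In that view the cover's corners are about (285,211), (342,272), (265,358) and (203,290), the stub is at (275,291) and the plug is at (292,250).

```bash
cat > h.py <<'E'
import cv2,numpy as np
from scipy.spatial.transform import Rotation as R
from workcell import robot,capture,camera_info
def ray(c,uv):
    d=np.linalg.solve(c["intrinsics"],[uv[0],uv[1],1.]); return np.array(c["xyz"]),R.from_quat(c["orientation"]).apply(d/np.linalg.norm(d))
def plane(c,uv,z):
    o,d=ray(c,uv); return o+d*(z-o[2])/d[2]
def tri(*cu):
    A=0;b=0;L=[]
    for c,u in cu:
        o,d=ray(c,u);P=np.eye(3)-np.outer(d,d);A=A+P;b=b+P@o;L.append((o,P))
    x=np.linalg.solve(A,b); return x,max(np.linalg.norm(P@(x-o)) for o,P in L)
def proj(c,p):
    v=R.from_quat(c["orientation"]).inv().apply(np.array(p)-c["xyz"]); v=c["intrinsics"]@v; return v[:2]/v[2]
def tool(p):  # world displacement -> tool axes, mm
    s=robot.observe(); return R.from_quat(s["tcp_rot"]).inv().apply(np.array(p)-s["tcp_pos"])*1000
E
python3 - <<'E'
from h import *
C={n:camera_info(n) for n in("scene","side")}
Q={}
for n,cen in(("scene",(255,222)),("side",(377,150))):
    im=cv2.imread(f"pics/{n}0.png"); h=cv2.cvtColor(im,cv2.COLOR_BGR2HSV)
    m=cv2.inRange(h,(5,150,120),(25,255,255))
    k=[c for c in cv2.findContours(m,cv2.RETR_EXTERNAL,cv2.CHAIN_APPROX_NONE)[0]]
    c=min(k,key=lambda c:(np.linalg.norm(c.reshape(-1,2).mean(0)-cen) if len(c)>60 else 1e9))
    hull=cv2.convexHull(c)
    q=cv2.approxPolyDP(hull,0.05*cv2.arcLength(hull,True),True).reshape(-1,2).astype(float); Q[n]=q; print(n,q.tolist())
# match by projecting side corners at z~.09
for q in Q["side"]:
    p=plane(C["side"],q,.088); u=proj(C["scene"],p); j=np.argmin(np.linalg.norm(Q["scene"]-u,axis=1))
    print(q,p.round(3),u.round(1),Q["scene"][j],tri((C["side"],q),(C["scene"],Q["scene"][j])))
print("stub",tri((C["side"],(275,291)),(C["scene"],(393,169))))
for n,u,z in(("snout",(340,134),.04),("can",(292,143),0),("mug",(180,265),0),("wrench",(432,215),0),("wr2",(455,175),0),("sd1",(428,264),.01),("sd2",(343,231),.01),("mat",(265,373),.003),("mat2",(181,303),.003),("clamp",(360,380),0.01)):
    print(n,plane(C["side"],u,z).round(3))
E
```

```text
scene [[271.0, 189.0], [294.0, 223.0], [228.0, 255.0], [208.0, 218.0]]
side [[361.0, 114.0], [417.0, 126.0], [398.0, 184.0], [335.0, 167.0]]
[361. 114.] [ 0.614 -0.287  0.088] [229.3 255.5] [228. 255.] (array([ 0.61337272, -0.28881818,  0.08836825]), np.float64(0.0018331184915879519))
[417. 126.] [ 0.472 -0.315  0.088] [206.4 218.5] [208. 218.] (array([ 0.47253683, -0.31130756,  0.09000336]), np.float64(0.0013499200338951535))
[398. 184.] [ 0.438 -0.115  0.088] [269.9 189. ] [271. 189.] (array([ 0.43815017, -0.11270183,  0.08879988]), np.float64(0.0013908440286881645))
[335. 167.] [ 0.583 -0.091  0.088] [294.5 223.5] [294. 223.] (array([ 0.58202246, -0.0909367 ,  0.08881569]), np.float64(0.0010232554939442428))
stub (array([0.52245823, 0.24618447, 0.11352855]), np.float64(0.003158850142683973))
snout [ 0.649 -0.241  0.04 ]
can [ 0.765 -0.184  0.   ]
mug [0.771 0.254 0.   ]
wrench [ 0.35  -0.142  0.   ]
wr2 [ 0.344 -0.29   0.   ]
sd1 [ 0.311 -0.007  0.01 ]
sd2 [0.506 0.008 0.01 ]
mat [0.485 0.345 0.003]
mat2 [0.708 0.319 0.003]
clamp [0.332 0.273 0.01 ]
```

```bash
python3 - <<'E'
from h import *
c=camera_info("side")
P=[plane(c,u,z) for u,z in(((342,272),.037),((265,358),.037),((203,290),.126),((285,211),.126))]
for p in P:print(p.round(3))
y=(P[1]-P[0]+P[2]-P[3]);print("len",np.linalg.norm(P[1]-P[0]),np.linalg.norm(P[2]-P[3]),"yaw",np.arctan2(-y[0],y[1]))
x=P[3]-P[0]+P[2]-P[1]; x/=np.linalg.norm(x);y/=np.linalg.norm(y);z=np.cross(x,y);print("z",z)
cen=sum(P)/4; print("cen",cen,"stubtop",cen+z*.045+y*.035)
for tilt in(0,):
    print(camera_info("wrist")["xyz"]-robot.observe()["tcp_pos"])
s=robot.observe();T=R.from_quat(s["tcp_rot"]);w=camera_info("wrist")
print("cam in tool",T.inv().apply(w["xyz"]-s["tcp_pos"]),(T.inv()*R.from_quat(w["orientation"])).as_matrix().round(3),w["intrinsics"][0])
# candidate view pose
yw=np.arctan2(-y[0],y[1])
Rc=R.from_euler("z",yw)*R.from_euler("y",-31,degrees=True)
print(Rc.as_matrix().round(3))
Tt=Rc*R.from_matrix(np.diag([-1,1,-1]))   # tool y=cover y, z=-cover z
st=cen+z*.045+y*.035
tgt=st+Rc.apply([0,0,.13])
print("tgt",tgt,"tool shift",tool(tgt),"rotvec",(T.inv()*Tt).as_rotvec())
E
```

```text
[0.454 0.114 0.037]
[0.491 0.331 0.037]
[0.625 0.309 0.126]
[0.595 0.095 0.126]
len 0.22054749384706152 0.21594666443100166 yaw -0.15412589688092154
z [-0.53174048  0.08261015  0.84284428]
cen [0.54123723 0.2120834  0.0815    ] stubtop [0.52268199 0.25038597 0.11942799]
[-0.06685662  0.02216205  0.1465853 ]
cam in tool [ 0.07043133  0.00092244 -0.14658374] [[ 0.001 -0.962 -0.272]
 [ 1.     0.001  0.   ]
 [ 0.    -0.272  0.962]] [306.51043554   0.         318.47717641]
[[ 0.847  0.154 -0.509]
 [-0.132  0.988  0.079]
 [ 0.515  0.     0.857]]
tgt [0.45652071 0.26066465 0.23085974] tool shift [-358.0272069  -289.40961036    7.21920068] rotvec [-0.04217184 -0.54024614 -0.14451037]
```

>>> {"fn": "arm_command", "kwargs": {
  "deltas": [-40, -32, 0, 0, -0.05, -0.015, 88, -80, -64, 0, -0.01, -0.11, -0.03, 88, -120, -97, 0, -0.015, -0.17, -0.045, 88, -160, -130, 0, -0.02, -0.23, -0.06, 88, -200, -162, 2, -0.025, -0.3, -0.08, 88, -240, -194, 3, -0.03, -0.36, -0.1, 88, -280, -226, 4, -0.035, -0.43, -0.12, 88, -320, -259, 5, -0.04, -0.49, -0.13, 88, -358, -289, 7, -0.042, -0.54, -0.145, 88, -358, -289, 7, -0.042, -0.54, -0.145, 88]
}}

```text
t: 1.35
tcp_pos: [0.4565, 0.2585, 0.2302]
tcp_rot: [0.076, 0.961, -0.021, 0.266]
force: [-0.2, 0.6, 0.0]
width: 0.0885
finger_force: 0.0
```

```bash
python3 - <<'E'
from h import *
s=robot.observe();print(s["t"],s["tcp_pos"],s["q"],R.from_quat(s["tcp_rot"]).as_matrix().round(3),s["force"])
w=camera_info("wrist");im=capture("wrist")[:,:,::-1];cv2.imwrite("pics/w1.png",im)
import pickle;pickle.dump(w,open("w1.pkl","wb"))
E
```

```text
1.35 [0.45645749 0.25852512 0.23022047] [ 0.72770091 -0.2285168   2.21208698 -0.54604565  0.87360017 -0.38990409] [[-0.847  0.157  0.508]
 [ 0.134  0.988 -0.081]
 [-0.514 -0.    -0.858]] [-0.15101634  0.60808331  0.01956699]
```

View pics/w1.png

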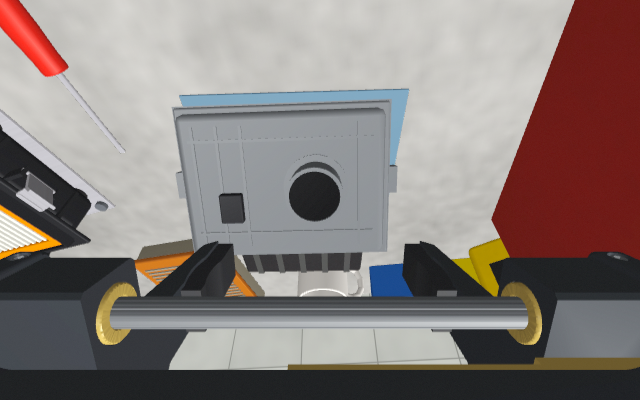

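The wrist view shows the cover with corners at about (175,108), (390,101), (387,250) and (197,255), the stub mouth at (314,196) and the plug at (232,208).

```bash
python3 - <<'E'
from h import *
import pickle
w=pickle.load(open("w1.pkl","rb"));c=camera_info("side")
def dark(f,box,th):
    im=cv2.imread(f,0);x0,y0,x1,y1=box;m=(im[y0:y1,x0:x1]<th).astype(np.uint8)
    k=max(cv2.findContours(m,cv2.RETR_EXTERNAL,cv2.CHAIN_APPROX_NONE)[0],key=cv2.contourArea)
    e=cv2.fitEllipse(cv2.convexHull(k));print(f,np.add(e[0],(x0,y0)),e[1]);return np.add(e[0],(x0,y0))
a=dark("pics/w1.png",(275,150,355,232),60);b=dark("pics/side0.png",(250,268,300,312),60)
print("stub",tri((w,a),(c,b)))
W=[(175,108),(390,101),(387,250),(197,254)];S=[(342,272),(265,358),(203,290),(285,211)]
P=[]
for u,v in zip(W,S):
    p,e=tri((w,u),(c,v));P.append(p);print(p.round(4),round(e,4))
y=(P[1]-P[0]+P[2]-P[3]);x=P[3]-P[0]+P[2]-P[1];x/=np.linalg.norm(x);y/=np.linalg.norm(y);z=np.cross(x,y)
print("x",x,"y",y,"z",z,"tilt",np.degrees(np.arcsin(x[2])),"yaw",np.arctan2(-y[0],y[1]))
T=R.from_quat(robot.observe()["tcp_rot"])
print("in tool: x",T.inv().apply(x),"y",T.inv().apply(y),"z",T.inv().apply(z))
print("stub in tool mm",tool(tri((w,a),(c,b))[0]))
im=cv2.imread("pics/w1.png");print(im[196,314],im[165,314],im[150,280])
E
```

```text
pics/w1.png [314.06415939 195.98710251] (48.422691345214844, 50.42863082885742)
pics/side0.png [276.05523109 290.41224289] (24.503507614135742, 26.440279006958008)
stub (array([0.51614818, 0.24568561, 0.12247918]), np.float64(0.0005081730028832913))
[0.4525 0.1164 0.0419] 0.0003
[0.4938 0.3287 0.0185] 0.0028
[0.6285 0.3098 0.1138] 0.0046
[0.6034 0.087  0.1096] 0.0017
x [ 0.85923525 -0.14548303  0.49045842] y [ 0.15071585  0.98761773 -0.04354244] z [-0.47805075  0.11133306  0.87052257] tilt 29.37071682165643 yaw -0.15143709168012195
in tool: x [-0.99958156 -0.00931379  0.02738528] y [0.02722746 0.99898407 0.03590964] z [-0.02769191  0.03664024 -0.99831246]
stub in tool mm [  3.30292921  -5.12924647 124.40840227]
[36 33 33] [64 64 62] [159 154 151]
```

>>> {"fn": "arm_command", "kwargs": {
  "deltas": [3, -5, 40, 0, 0, 0, 88, 3, -5, 80, 0, 0, 0, 88, 3, -5, 115, 0, 0, 0, 88, 3, -5, 140, 0, 0, 0, 88, 3, -5, 155, 0, 0, 0, 88, 3, -5, 160, 0, 0, 0, 88, 3, -5, 160, 0, 0, 0, 70, 3, -5, 160, 0, 0, 0, 58, 3, -5, 160, 0, 0, 0, 48, 3, -5, 160, 0, 0, 0, 40],
  "newtons": 45
}}

```text
t: 2.65
tcp_pos: [0.5351, 0.2444, 0.0938]
tcp_rot: [0.074, 0.961, -0.02, 0.267]
force: [-2.4, -1.5, 4.1]
width: 0.0531
finger_force: 44.9
```

>>> {"fn": "arm_command", "kwargs": {
  "deltas": [-3, 0, -4, 0, 0, 0, 40, -8, 0, -13, 0, 0, 0, 40, -16, 0, -27, 0, 0, 0, 40, -27, 0, -45, 0, 0, 0, 40, -38, 0, -63, 0, 0, 0, 40, -49, 0, -81, 0, 0, 0, 40, -59, 0, -98, 0, 0, 0, 40, -67, 0, -112, 0, 0, 0, 40, -72, 0, -120, 0, 0, 0, 40, -72, 0, -120, 0, 0, 0, 40]
}}

```text
t: 3.9
tcp_pos: [0.5352, 0.2448, 0.2339]
tcp_rot: [0.074, 0.961, -0.019, 0.267]
force: [0.1, -0.1, -3.4]
width: 0.0528
finger_force: 45.0
```

```bash
python3 - <<'E'
from h import *
s=robot.observe();T=R.from_quat(s["tcp_rot"]);print(s["t"],s["tcp_pos"],s["force"],s["width"],s["finger_force"],T.as_matrix().round(3))
im=np.vstack([capture("wrist")[60:360,:,::-1],capture("side")[150:400,:,::-1]])
cv2.imwrite("pics/lift.png",im)
# level pose with tool y along airbox y (yaw .155), carrying height
Tt=R.from_euler("z",.155)*R.from_matrix(np.diag([-1,1,-1]))
Ts=R.from_euler("z",-.153)*R.from_matrix(np.diag([-1,1,-1]))
print("level rot only",(T.inv()*Ts).as_rotvec()," full",(T.inv()*Tt).as_rotvec())
E
```

```text
3.9 [0.53517351 0.24478645 0.23385133] [ 0.11949961 -0.07759828 -3.35444578] 0.05280007205892283 44.97728940099478 [[-0.846  0.153  0.51 ]
 [ 0.133  0.988 -0.077]
 [-0.516  0.003 -0.857]]
level rot only [ 0.00244979  0.54209437 -0.00141099]  full [-0.08104873  0.53815677 -0.30180714]
```

View pics/lift.png

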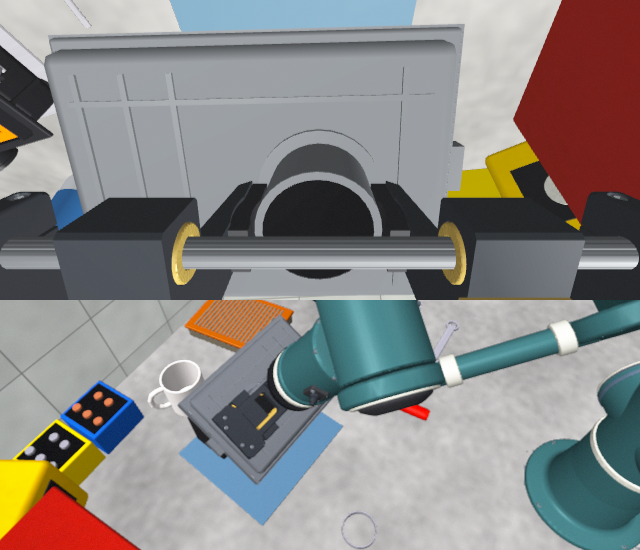

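The lift view shows the cover held square by the stub (mouth at about (318,228) in the stacked picture) and clear of the mat. Next I raise it, level it, and use the wrist camera to look sideways at the airbox.

>>> {"fn": "arm_command", "kwargs": {
  "deltas": [-6, -6, -24, 0, 0, 0, 40, -13, -13, -50, -0.008, 0.06, -0.03, 40, -20, -20, -76, -0.018, 0.13, -0.07, 40, -28, -28, -102, -0.029, 0.21, -0.11, 40, -35, -35, -130, -0.04, 0.29, -0.15, 40, -43, -43, -157, -0.051, 0.37, -0.19, 40, -50, -50, -185, -0.062, 0.45, -0.23, 40, -56, -56, -207, -0.07, 0.51, -0.262, 40, -59, -59, -217, -0.074, 0.5385, -0.277, 40, -59, -59, -217, -0.074, 0.5385, -0.277, 40]
}}

```text
t: 5.25
tcp_pos: [0.4661, 0.195, 0.449]
tcp_rot: [-0.064, 0.998, -0.001, -0.0]
force: [0.4, -0.3, -3.3]
width: 0.0531
finger_force: 45.0
```

```bash
python3 - <<'E'
from h import *
import pickle
s=robot.observe();T=R.from_quat(s["tcp_rot"]);print(s["t"],s["tcp_pos"],s["q"],s["width"],s["force"],T.as_matrix().round(3))
w=camera_info("wrist");pickle.dump(w,open("w2.pkl","wb"));cv2.imwrite("pics/w2.png",capture("wrist")[:,:,::-1])
E
```

```text
5.25 [0.46611956 0.19498027 0.44901111] [ 3.47781002e-01 -1.18499175e-01  1.63544885e+00 -1.33126506e-03
  1.62540622e+00 -1.35168239e+00] 0.05306355276801017 [ 0.39590729 -0.26428786 -3.25332094] [[-0.992 -0.128 -0.   ]
 [-0.128  0.992 -0.002]
 [ 0.    -0.001 -1.   ]]
```

View pics/w2.png

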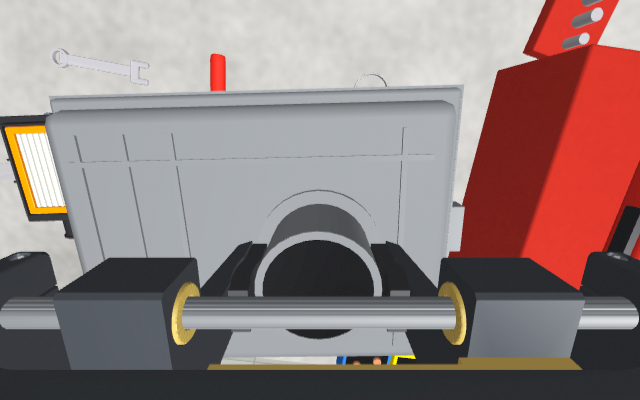

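```bash
python3 - <<'E'
from h import *
import pickle
w=pickle.load(open("w2.pkl","rb"));s=robot.observe();T=R.from_quat(s["tcp_rot"])
im=cv2.imread("pics/w2.png");g=cv2.cvtColor(im,cv2.COLOR_BGR2GRAY).astype(float)
def edge(us,v0,v1,sgn):  # vertical gradient edge per column
    pts=[]
    for u in us:
        d=sgn*np.diff(g[v0:v1,u]);j=int(np.argmax(d));
        if 0<j<len(d)-1:
            a,b,c=d[j-1:j+2];j=j+.5*(a-c)/(a-2*b+c)
        pts.append((u,v0+j+.5))
    vx,vy,x0,y0=cv2.fitLine(np.float32(pts),cv2.DIST_HUBER,0,.01,.01).ravel();return lambda u:(u,y0+vy/vx*(u-x0))
f=edge(range(70,195,3),80,105,-1);f2=edge([*range(70,195,3),*range(240,350,3),*range(395,450,3)],80,105,-1)
print("edge v at 50,460",f2(50),f2(460))
for zz in(.049,):
    P=[T.inv().apply(plane(w,f2(u),s["tcp_pos"][2]-zz)-s["tcp_pos"])*1000 for u in(50,463)]
    print(P,"angle",(P[1]-P[0])[0]/(P[1]-P[0])[1])
h=cv2.cvtColor(im,cv2.COLOR_BGR2HSV);m=cv2.inRange(h,(5,150,120),(25,255,255));m[:,80:]=0
ys,xs=np.nonzero(m);print("orange top/bot",[(u,ys[xs==u].min(),ys[xs==u].max()) for u in(5,10,20,30,35,40)],[(v,xs[ys==v].min()) for v in range(125,215,12)])
# box frame corners visible: ends
for u in((1.5,124),(28,213.5)): print(plane(w,u,.089))
# project triangulated corners
for p in([.6134,-.2888,.0884],[.4725,-.3113,.09],[.438,-.1127,.0888],[.582,-.0909,.0888]): print(p,proj(w,p).round(1))
E
```

```text
edge v at 50,460 (50, np.float32(95.07181)) (460, np.float32(92.85553))
[array([  83.78837952, -161.33029121,   49.36715975]), array([85.21947361, 87.97622771, 48.97913284])] angle 0.0057402995408787575
orange top/bot [(5, np.int64(127), np.int64(132)), (10, np.int64(126), np.int64(148)), (20, np.int64(126), np.int64(181)), (30, np.int64(126), np.int64(213)), (35, np.int64(125), np.int64(213)), (40, np.int64(125), np.int64(213))] [(125, np.int64(34)), (137, np.int64(7)), (149, np.int64(11)), (161, np.int64(14)), (173, np.int64(18)), (185, np.int64(22)), (197, np.int64(25)), (209, np.int64(29))]
[ 0.46830951 -0.31483125  0.089     ]
[ 0.61613708 -0.29163275  0.089     ]
[0.6134, -0.2888, 0.0884] [ 29.8 212.1]
[0.4725, -0.3113, 0.09] [  3.5 127. ]
[0.438, -0.1127, 0.0888] [129.  121.4]
[0.582, -0.0909, 0.0888] [144.9 209.1]
```

```bash
python3 - <<'E'
from h import *
import pickle
w=pickle.load(open("w2.pkl","rb"));s=robot.observe();T=R.from_quat(s["tcp_rot"])
g=cv2.imread("pics/w2.png",0).astype(float)
def fit(p,q,us):
    pts=[]
    for u in us:
        vc=p[1]+(q[1]-p[1])*(u-p[0])/(q[0]-p[0]);v0=int(vc)-4
        d=-np.diff(g[v0:v0+9,u]);j=int(np.argmax(d))
        if 0<j<len(d)-1: a,b,c=d[j-1:j+2];pts.append((u,v0+.5+j+.5*(a-c)/(a-2*b+c)))
    vx,vy,x0,y0=cv2.fitLine(np.float32(pts),cv2.DIST_HUBER,0,.01,.01).ravel()
    print(len(pts),vy/vx,"rms",np.std([v-(y0+vy/vx*(u-x0)) for u,v in pts]));return lambda u:(u,float(y0+vy/vx*(u-x0)))
f=fit((50,97),(463,86),[*range(60,200,2),*range(235,350,2),*range(395,455,2)])
print(f(50),f(463))
for zz in(.036,.040):
    P=[T.inv().apply(plane(w,f(u),s["tcp_pos"][2]-zz)-s["tcp_pos"])*1000 for u in(50,463)]
    print(P,"angle",(P[1]-P[0])[0]/(P[1]-P[0])[1])
S=capture("side")[:,:,::-1];cv2.imwrite("pics/side2.png",S)
m=cv2.inRange(cv2.cvtColor(cv2.imread("pics/w2.png"),cv2.COLOR_BGR2GRAY),0,50);m=m[230:340,255:385]
k=max(cv2.findContours(m[:66],cv2.RETR_EXTERNAL,cv2.CHAIN_APPROX_NONE)[0],key=cv2.contourArea);print("mouth x-range",k[:,0,0].min()+255,k[:,0,0].max()+255)
E
```

```text
158 -0.027205668 rms 1.0208253150004654
(50, 97.88288879394531) (463, 86.64694213867188)
[array([  81.35710818, -150.94979092,   36.34756576]), array([87.45247024, 81.78684452, 35.99184318])] angle 0.02618995520699323
[array([  81.61127795, -154.26084077,   40.35310172]), array([87.83961632, 83.55317321, 39.9896187 ])] angle 0.02618995520699304
mouth x-range 263 373
```

>>> {"fn": "arm_command", "kwargs": {
  "deltas": [0, -20, 8, 0, 0, 0, 40, -1, -60, 22, 0, 0, 0, 40, -2, -110, 50, 0, 0, 0, 40, -3, -160, 85, 0, 0, 0, 40, -4, -210, 125, 0, 0, 0, 40, -6, -260, 165, 0, 0, 0, 40, -7, -305, 200, 0, 0, 0, 40, -8, -340, 230, 0, 0, 0, 40, -8, -360, 250, 0, 0, 0, 40, -8, -366, 259, 0, 0, 0, 40]
}}

```text
t: 6.6
tcp_pos: [0.5194, -0.167, 0.1887]
tcp_rot: [-0.064, 0.998, 0.0, -0.002]
force: [0.4, 0.3, -2.8]
width: 0.0534
finger_force: 45.0
```

```bash
python3 - <<'E'
from h import *
s=robot.observe();print(s["t"],s["tcp_pos"],s["width"],s["force"],R.from_quat(s["tcp_rot"]).as_matrix().round(4))
a=capture("side")[:,:,::-1];b=capture("scene")[:,:,::-1];cv2.imwrite("pics/side3.png",a);cv2.imwrite("pics/scene3.png",b)
im=np.vstack([cv2.resize(a[60:230,280:480],(800,0) if 0 else (660,300*187//100//1 if 0 else 300),interpolation=cv2.INTER_CUBIC)if 0 else cv2.resize(a[70:220,290:490],(400*2,600))[:300*2],][:1])
l=cv2.resize(a[90:220,300:450],None,fx=2.66,fy=2.66,interpolation=cv2.INTER_CUBIC);r=cv2.resize(b[160:290,190:340],None,fx=2.66,fy=2.66,interpolation=cv2.INTER_CUBIC)
cv2.imwrite("pics/hover.png",np.hstack([l,r]))
E
```

```text
6.6 [ 0.51939949 -0.16702992  0.18872689] 0.05342303638225452 [ 0.39444455  0.28374768 -2.77484712] [[-9.917e-01 -1.282e-01 -3.300e-03]
 [-1.282e-01  9.918e-01  2.000e-04]
 [ 3.300e-03  6.000e-04 -1.000e+00]]
```

View pics/hover.png

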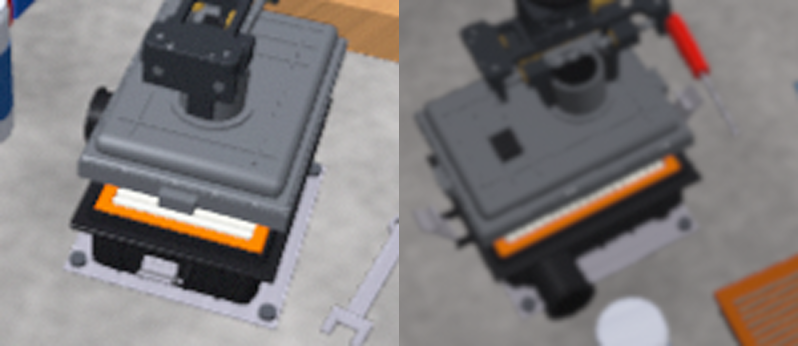

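```bash
python3 - <<'E'
from h import *
s=robot.observe();T=R.from_quat(s["tcp_rot"])
a=cv2.imread("pics/side3.png");c=camera_info("side");d=camera_info("scene")
yaw=.156;B=R.from_euler("z",yaw)
cov=lambda x,y,z:s["tcp_pos"]+T.apply(np.array([-1.4,-35,51])/1000)+R.from_euler("z",.154).apply(np.array([x,y,z])/1000)
box=lambda x,y,z:np.array([.5265,-.201,0])+B.apply(np.array([x,y,z])/1000)
print("cover origin",cov(0,0,0))
import sys
for n,cc,org,off in(("side",c,(300,90),0),("scene",d,(190,160),399)):
    im=cv2.imread("pics/hover.png") if n=="side" else im
    def pt(p,col):
        u=(proj(cc,p)-org+.5)*2.66-.5;u[0]+=off
        if off-1<u[0]<off+399: cv2.circle(im,tuple(int(round(v*8)) for v in u),16,col,-1,cv2.LINE_AA,3)
    for x,y in((-86.5,116.5),(86.5,116.5),(86.5,-116.5),(-86.5,-116.5)):pt(cov(x,y,0),(0,0,255));pt(cov(x,y,14),(255,0,255))
    pt(cov(0,35,85),(0,0,255));pt(cov(0,126,0),(0,0,255))
    for x,y in((-90,120),(90,120),(90,-120),(-90,-120)):pt(box(x,y,80),(0,255,0))
    pt(box(0,131,60),(0,255,0));pt(box(130,-60,40),(0,255,0));pt(box(0,-131,60),(0,255,0))
    for x,y in((-80,110),(80,110),(80,-110)): pt(box(x,y,92),(255,255,0))
cv2.imwrite("pics/ov.png",im)
E
```

```text
cover origin [ 0.52554422 -0.20091774  0.13859727]
```

View pics/ov.png

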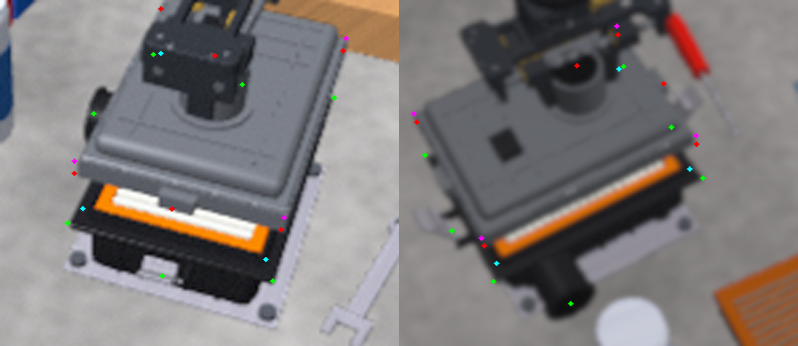

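>>> {"fn": "arm_command", "kwargs": {
  "deltas": [-1, 0, 6, 0, -0.003, 0, 40, -1, 0, 15, 0, -0.003, 0, 40, -1, 0, 24, 0, -0.003, 0, 40, -1, 0, 32, 0, -0.003, 0, 40, -1, 0, 38, 0, -0.003, 0, 40, -1, 0, 42, 0, -0.003, 0, 40, -1, 0, 45, 0, -0.003, 0, 40, -1, 0, 48, 0, -0.003, 0, 40, -1, 0, 50, 0, -0.003, 0, 40, -1, 0, 50, 0, -0.003, 0, 40]
}}

```text
t: 7.95
tcp_pos: [0.5212, -0.1669, 0.1405]
tcp_rot: [-0.065, 0.998, -0.0, 0.001]
force: [0.3, -0.1, -3.9]
width: 0.053
finger_force: 45.0
```

>>> {"fn": "arm_command", "kwargs": {
  "deltas": [0, 0, 1, 0, 0, 0, 40, 0, 0, 2, 0, 0, 0, 40, 0, 0, 3, 0, 0, 0, 40, 0, 0, 4, 0, 0, 0, 40, 0, 0, 5, 0, 0, 0, 40, 0, 0, 6, 0, 0, 0, 40, 0, 0, 7, 0, 0, 0, 40, 0, 0, 8, 0, 0, 0, 40, 0, 0, 8, 0, 0, 0, 40, 0, 0, 8, 0, 0, 0, 40]
}}

```text
t: 9.2
tcp_pos: [0.5219, -0.1666, 0.1346]
tcp_rot: [-0.065, 0.998, -0.001, 0.002]
force: [-4.1, 5.3, 8.7]
width: 0.0532
finger_force: 44.8
```

>>> {"fn": "arm_command", "kwargs": {
  "deltas": [0.5, 0.5, 0, 0, 0, 0, 40, 1, 1, 0, 0, 0, 0, 40, 1.5, 1.5, 0, 0, 0, 0, 40, 1.5, 1.5, 1, 0, 0, 0, 40, 1.5, 1.5, 2, 0, 0, 0, 40, 1.5, 1.5, 2, 0, 0, 0, 40, 1.5, 1.5, 2, 0, 0, 0, 40, 1.5, 1.5, 2, 0, 0, 0, 40, 1.5, 1.5, 2, 0, 0, 0, 40, 1.5, 1.5, 2, 0, 0, 0, 40]
}}

```text
t: 10.45
tcp_pos: [0.5215, -0.1664, 0.1338]
tcp_rot: [-0.065, 0.998, -0.002, 0.003]
force: [-3.0, 3.0, 14.2]
width: 0.0532
finger_force: 44.9
```

```bash
python3 - <<'E'
from h import *
s=robot.observe();print(s["t"],s["tcp_pos"],s["width"],s["force"],s["wrist_torque"],R.from_quat(s["tcp_rot"]).as_matrix().round(4))
a=capture("side")[:,:,::-1];b=capture("scene")[:,:,::-1];cv2.imwrite("pics/side4.png",a);cv2.imwrite("pics/scene4.png",b)
l=cv2.resize(a[90:220,300:450],None,fx=2.66,fy=2.66,interpolation=cv2.INTER_CUBIC);r=cv2.resize(b[160:290,190:340],None,fx=2.66,fy=2.66,interpolation=cv2.INTER_CUBIC)
cv2.imwrite("pics/set.png",np.hstack([l,r]))
E
```

```text
10.45 [ 0.52152718 -0.16638373  0.13376096] 0.053217206319194715 [-3.00097452  3.00310798 14.21963226] [-0.8304581   0.36158694  0.04619695] [[-0.9915 -0.1302  0.0065]
 [-0.1302  0.9915 -0.003 ]
 [-0.0061 -0.0038 -1.    ]]
```

View pics/set.png

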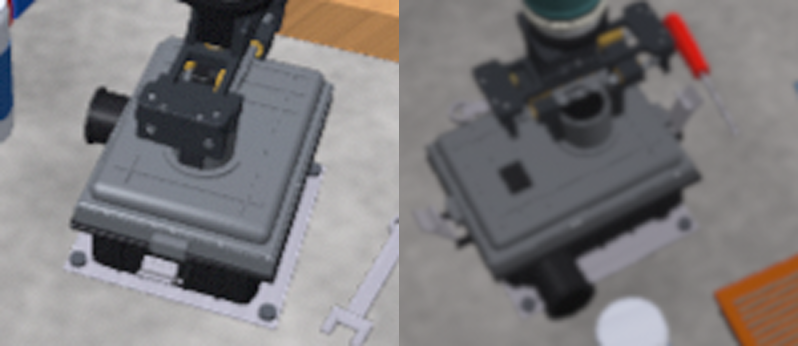

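>>> {"fn": "arm_command", "kwargs": {
  "deltas": [0, 0, 1, 0, 0, 0, 40, 1.5, 0, 2, 0, 0, 0, 40, 1.5, 1.5, 3, 0, 0, 0, 40, 0, 1.5, 3, 0, 0, 0, 40, -1, 0, 3, 0, 0, 0, 40, 0, -1, 3, 0, 0, 0, 40, 0.5, 0, 3, 0, 0, 0, 40, 0.5, 0, 2, 0, 0, 0, 40, 0.5, 0, 0, 0, 0, 0, 40, 0.5, 0, -2, 0, 0, 0, 40]
}}

```text
t: 11.8
tcp_pos: [0.5207, -0.1663, 0.1337]
tcp_rot: [-0.065, 0.998, -0.001, 0.003]
force: [4.7, -1.0, -0.1]
width: 0.053
finger_force: 45.0
```

>>> {"fn": "arm_command", "kwargs": {
  "deltas": [0, 0, 0, 0, 0, 0, 60, 0, 0, 0, 0, 0, 0, 70, 0, 0, 0, 0, 0, 0, 80, 0, 0, 0, 0, 0, 0, 88, 0, 0, 0, 0, 0, 0, 88, 0, 0, -15, 0, 0, 0, 88, 0, 0, -40, 0, 0, 0, 88, 0, 0, -75, 0, 0, 0, 88, 0, 0, -120, 0, 0, 0, 88, 0, 0, -170, 0, 0, 0, 60]
}}

```text
t: 13.05
tcp_pos: [0.5183, -0.1653, 0.3047]
tcp_rot: [-0.065, 0.998, -0.0, 0.001]
force: [0.1, -0.0, -0.4]
width: 0.0799
finger_force: 0.0
```

```bash
python3 - <<'E'
from h import *
import pickle
s=robot.observe();print(s["t"],s["tcp_pos"],s["q"],s["width"],s["force"])
w=camera_info("wrist");pickle.dump(w,open("w5.pkl","wb"));im=capture("wrist")[:,:,::-1].copy();cv2.imwrite("pics/w5.png",im)
box=lambda x,y,z:np.array([.5265,-.201,0])+R.from_euler("z",.156).apply(np.array([x,y,z])/1000)
for x,y,z in[(sx*90,sy*120,80) for sx in(1,-1) for sy in(1,-1)]+[(0,131,60),(0,-131,60)]+[(sx*86.5,sy*116.5,94) for sx in(1,-1) for sy in(1,-1)]+[(0,35,165)]:
    cv2.circle(im,tuple(int(round(v*8)) for v in proj(w,box(x,y,z))),16,(0,255,0) if z<90 else (0,0,255),-1,cv2.LINE_AA,3)
cv2.imwrite("pics/w5o.png",im)
E
```

```text
13.05 [ 0.51834822 -0.16534532  0.30474532] [-3.54674216e-01 -2.13933103e-02  1.80086240e+00  1.81319252e-04
  1.35967470e+00 -2.05509797e+00] 0.07986144671125765 [ 0.09759446 -0.02175353 -0.44022235]
```

View pics/w5o.png

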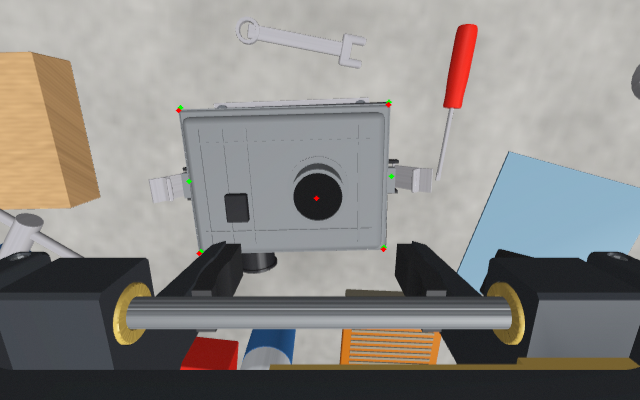

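The wrist view shows the cover exactly over the predicted outline, so it is home. The outlet clip runs from (392,178) to its tab at (432,180), and the inlet clip from (188,181) to its tab at (151,190). The screwdriver tip at (437,178) lies flat beside the outlet clip.

```bash
python3 - <<'E'
from h import *
import pickle
from scipy.optimize import brentq
w=pickle.load(open("w5.pkl","rb"));B=R.from_euler("z",.156);c0=np.array([.5265,-.201,0])
sd,sc=camera_info("side"),camera_info("scene")
for sg,u in((1,(432,179)),(-1,(151,190))):
    o,d=ray(w,u);o=B.inv().apply(o-c0)*1000;d=B.inv().apply(d)
    f=lambda t:(lambda y,z:(o[0]+d[0]*(z-o[2])/d[2],o[1]+d[1]*(z-o[2])/d[2]-y))(sg*(131+52*np.sin(t)+3.5*np.cos(t)),60+52*np.cos(t)-3.5*np.sin(t))
    for t in np.arange(.3,1.51,.1): print(sg,round(t,1),np.round(f(t),1),end=" ")
    print()
for u in((100,195),(70,60),(72,207)):
    for z in(.0,.06,.1):print("woodbox",u,z,(B.inv().apply(plane(w,u,z)-c0)*1000).round())
s=robot.observe();T=R.from_quat(s["tcp_rot"])
Tt=R.from_euler("z",.156-np.pi/2)*R.from_matrix(np.diag([-1,1,-1]));print("rotvec",(T.inv()*Tt).as_rotvec())
for y in(235,-235):
  for z in(.2,.085): print(y,z,tool(c0+B.apply([0,y/1000,z])))
E
```

```text
1 0.3 [-4.2 16.4] 1 0.4 [-3.8 12.5] 1 0.5 [-3.3  8.9] 1 0.6 [-2.7  5.8] 1 0.7 [-2.   3.1] 1 0.8 [-1.2  0.9] 1 0.9 [-0.4 -0.7] 1 1.0 [ 0.5 -1.8] 1 1.1 [ 1.4 -2.4] 1 1.2 [ 2.4 -2.4] 1 1.3 [ 3.4 -1.8] 1 1.4 [ 4.5 -0.7] 1 1.5 [5.5 1. ] 
-1 0.3 [ 0.4 -4.7] -1 0.4 [ 0.9 -1.1] -1 0.5 [1.4 1.9] -1 0.6 [2.1 4.5] -1 0.7 [2.8 6.5] -1 0.8 [3.6 7.9] -1 0.9 [4.5 8.7] -1 1.0 [5.4 8.9] -1 1.1 [6.4 8.6] -1 1.2 [7.5 7.6] -1 1.3 [8.6 6.1] -1 1.4 [9.7 3.9] -1 1.5 [10.8  1.3] 
woodbox (100, 195) 0.0 [  29. -295.    0.]
woodbox (100, 195) 0.06 [  16. -250.   60.]
woodbox (100, 195) 0.1 [   7. -221.  100.]
woodbox (70, 60) 0.0 [-158. -294.    0.]
woodbox (70, 60) 0.06 [-147. -249.   60.]
woodbox (70, 60) 0.1 [-139. -220.  100.]
woodbox (72, 207) 0.0 [  47. -342.    0.]
woodbox (72, 207) 0.06 [  31. -291.   60.]
woodbox (72, 207) 0.1 [  21. -257.  100.]
rotvec [0.00491256 0.01603003 1.5443421 ]
235 0.2 [  7.39295072 200.97617767 112.05424944]
235 0.085 [  8.94227885 201.77259028 227.04105437]
-235 0.2 [  -5.00096018 -268.84792491  115.47530351]
-235 0.085 [  -3.45163205 -268.05151229  230.46210844]
```

```bash
python3 - <<'E'
from h import *
import pickle
w=pickle.load(open("w5.pkl","rb"));B=R.from_euler("z",.156);c0=np.array([.5265,-.201,0]);sc=camera_info("scene")
for u,v in(((432,179),(299.4,194.6)),((151,190),(197.5,240))):
    p,e=tri((w,u),(sc,v));print((B.inv().apply(p-c0)*1000).round(1),e)
for t in(.4,.6,.9,1.2,1.4):
    print(t,[proj(sc,c0+B.apply(np.array([0,g*(131+52*np.sin(t)+3.5*np.cos(t)),60+52*np.cos(t)-3.5*np.sin(t)])/1000)).round(1).tolist() for g in(1,-1)])
b=cv2.imread("pics/scene4.png");a=cv2.imread("pics/side4.png");w5=cv2.imread("pics/w5.png")
f=lambda i,x,y:cv2.resize(i[y:y+50,x:x+65],(400,300),interpolation=cv2.INTER_CUBIC)
cv2.imwrite("pics/clips.png",np.vstack([np.hstack([f(b,180,210),f(b,270,170)]),np.hstack([f(w5,140,155),f(w5,385,155)])]))
E
```

```text
[ -2.8 164.1 100.2] 0.004819858871087505
[-1.000e-01 -1.536e+02  1.104e+02] 0.00023650870499060243
0.4 [[298.3, 194.2], [197.6, 241.0]]
0.6 [[300.9, 194.2], [195.0, 243.5]]
0.9 [[304.2, 195.2], [192.2, 247.5]]
1.2 [[306.3, 197.2], [191.1, 251.4]]
1.4 [[307.0, 199.0], [191.2, 253.6]]
```

View pics/clips.png

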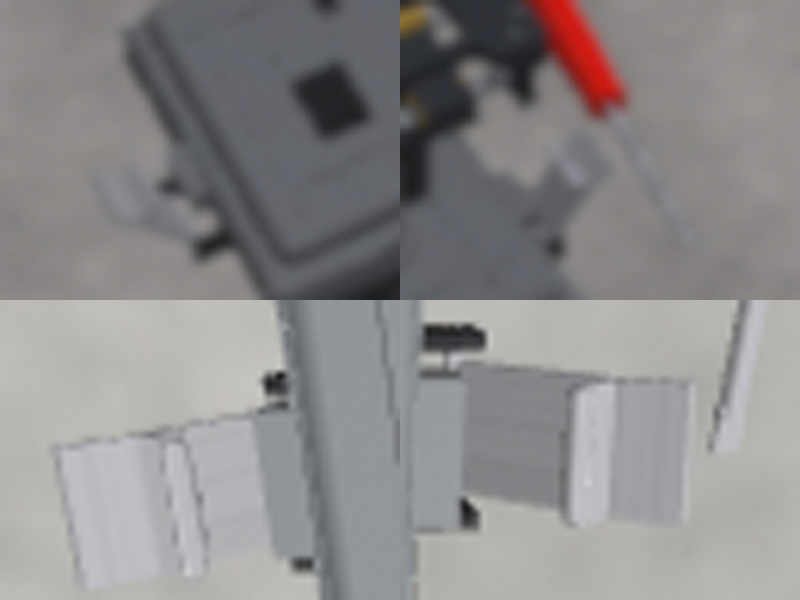

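Clip angles come out at about 0.8 rad for the outlet end and 0.43 rad for the inlet end. I turn the tool 90°, close the fingers and go outside the outlet clip.

>>> {"fn": "arm_command", "kwargs": {
  "deltas": [1, 19, 3, 0, 0.002, 0.17, 40, 2, 38, 8, 0.001, 0.004, 0.34, 20, 3, 57, 15, 0.001, 0.006, 0.51, 0, 4, 76, 25, 0.002, 0.008, 0.68, 0, 5, 95, 35, 0.002, 0.01, 0.85, 0, 6, 114, 50, 0.003, 0.011, 1.02, 0, 7, 133, 65, 0.003, 0.013, 1.19, 0, 8, 152, 80, 0.004, 0.014, 1.36, 0, 8, 171, 95, 0.005, 0.016, 1.53, 0, 8, 171, 105, 0.005, 0.016, 1.544, 0]
}}

```text
t: 14.35
tcp_pos: [0.4888, 0.0037, 0.1975]
tcp_rot: [0.649, 0.761, -0.002, -0.006]
force: [-0.1, -0.8, -0.7]
width: 0.0003
finger_force: 0.0
```

```bash
python3 - <<'E'
from h import *
s=robot.observe();print(s["t"],s["tcp_pos"],s["q"],s["width"],R.from_quat(s["tcp_rot"]).as_matrix().round(3))
B=R.from_euler("z",.156);c0=np.array([.5265,-.201,0])
print((B.inv().apply(s["tcp_pos"]-c0)*1000).round(1))
for y,z in((205,80),(180,80),(143,95)):print(tool(c0+B.apply(np.array([0,y,z])/1000)).round(1))
E
```

```text
14.35 [0.48882667 0.00369771 0.1975442 ] [-0.04608683 -0.0534044   2.03092806  0.00418465  1.1757938  -0.20704685] 0.00025275819899308195 [[-0.159  0.987 -0.012]
 [ 0.987  0.159  0.004]
 [ 0.006 -0.011 -1.   ]]
[ -5.4 208.1 197.5]
[ -3.8   6.7 117.5]
[-28.8   6.6 117.3]
[-65.7   6.3 102.1]
```

>>> {"fn": "arm_command", "kwargs": {
  "deltas": [0, 5, 35, 0, 0, 0, 0, 0, 6, 75, 0, 0, 0, 0, 0, 6, 105, 0, 0, 0, 0, 0, 6, 117, 0, 0, 0, 0, -8, 6, 117, 0, 0, 0, 0, -16, 6, 117, 0, 0, 0, 0, -24, 6, 117, 0, 0, 0, 0, -32, 6, 115, 0, 0, 0, 0, -39, 6, 113, 0, 0, 0, 0, -45, 6, 111, 0, 0, 0, 0]
}}

```text
t: 15.6
tcp_pos: [0.501, -0.0406, 0.0866]
tcp_rot: [0.65, 0.76, -0.002, -0.006]
force: [-0.8, 1.6, 1.3]
width: 0.0001
finger_force: 1.0
```

>>> {"fn": "arm_command", "kwargs": {
  "deltas": [-4, 0, -2, 0, 0, 0, 0, -8, 0, -4, 0, 0, 0, 0, -12, 0, -6, 0, 0, 0, 0, -15, 0, -7, 0, 0, 0, 0, -17, 0, -8, 0, 0, 0, 0, -19, 0, -8, 0, 0, 0, 0, -20, 0, -8, 0, 0, 0, 0, -21, 0, -8, 0, 0, 0, 0, -22, 0, -8, 0, 0, 0, 0, -22, 0, -8, 0, 0, 0, 0]
}}

```text
t: 16.85
tcp_pos: [0.5029, -0.0577, 0.0934]
tcp_rot: [0.65, 0.76, -0.0, -0.009]
force: [-1.2, 16.9, 1.0]
width: 0.0004
finger_force: 8.4
```

>>> {"fn": "arm_command", "kwargs": {
  "deltas": [-1, 0, 0, 0, 0, 0, 0, -2, 0, 0, 0, 0, 0, 0, -3, 0, 0, 0, 0, 0, 0, -3, 0, 0, 0, 0, 0, 0, -3, 0, 0, 0, 0, 0, 0, -3, 0, 0, 0, 0, 0, 0, 0, 0, 0, 0, 0, 0, 0, 6, 0, 0, 0, 0, 0, 0, 20, 0, 0, 0, 0, 0, 0, 40, 0, -20, 0, 0, 0, 0]
}}

```text
t: 18.1
tcp_pos: [0.4967, -0.0222, 0.1131]
tcp_rot: [0.65, 0.76, -0.003, -0.007]
force: [-0.1, 0.1, 0.2]
width: 0.0004
finger_force: 0.0
```

```bash
python3 - <<'E'
from h import *
s=robot.observe();print(s["t"],s["tcp_pos"],s["q"],s["force"])
B=R.from_euler("z",.156);c0=np.array([.5265,-.201,0]);w=camera_info("wrist")
im=capture("wrist")[:,:,::-1];cv2.imwrite("pics/w6.png",im)
for t in(0,.1,.2,.4): print(t,proj(w,c0+B.apply(np.array([0,131+52*np.sin(t)+3.5*np.cos(t),60+52*np.cos(t)-3.5*np.sin(t)])/1000)).round(1),proj(sd:=camera_info("side"),c0+B.apply(np.array([0,131+52*np.sin(t)+3.5*np.cos(t),60+52*np.cos(t)-3.5*np.sin(t)])/1000)).round(1))
a=capture("side")[:,:,::-1];cv2.imwrite("pics/side6.png",a)
cv2.imwrite("pics/c6.png",np.vstack([cv2.resize(im,(560,350)),cv2.resize(a[130:210,320:432],(350,250),interpolation=cv2.INTER_CUBIC) if 0 else cv2.resize(a[125:205,300:480],(560,249),interpolation=cv2.INTER_CUBIC)]))
E
```

```text
18.1 [ 0.49668811 -0.02218543  0.11305462] [-0.09655644  0.05439981  2.09279273  0.00312992  1.00992836 -0.25359941] [-0.06440714  0.07275109  0.19550558]
0 [321.4 335.6] [361.7 179.1]
0.1 [321.5 327. ] [361.  180.9]
0.2 [321.5 318. ] [360.2 183. ]
0.4 [321.6 299.1] [358.7 187.3]
```

View pics/c6.png

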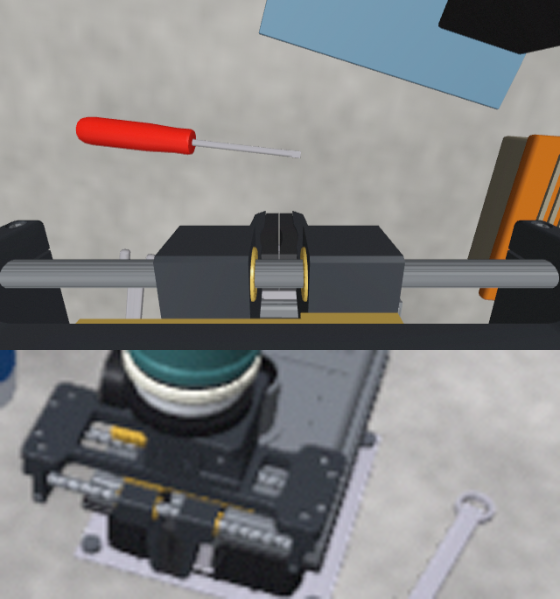

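That view shows the outlet tab hidden behind the gripper, and I have used up the picture views, so later checks will be numeric. On to the inlet end.

>>> {"fn": "arm_command", "kwargs": {
  "deltas": [0, -1, -50, 0, 0, 0, 0, 0, -2, -105, 0, 0, 0, 0, -20, -2, -140, 0, 0, 0, 0, -70, -2, -140, 0, 0, 0, 0, -125, -2, -140, 0, 0, 0, 0, -180, -2, -140, 0, 0, 0, 0, -235, -2, -140, 0, 0, 0, 0, -290, -2, -140, 0, 0, 0, 0, -340, -2, -140, 0, 0, 0, 0, -371, -2, -140, 0, 0, 0, 0]
}}

```text
t: 19.45
tcp_pos: [0.555, -0.3931, 0.2508]
tcp_rot: [0.65, 0.76, -0.003, -0.006]
force: [0.2, 0.2, 0.7]
width: 0.0002
finger_force: 0.0
```

```bash
python3 - <<'E'
from h import *
s=robot.observe();print(s["t"],s["tcp_pos"],s["q"])
B=R.from_euler("z",.156);c0=np.array([.5265,-.201,0])
print((B.inv().apply(s["tcp_pos"]-c0)*1000).round(1))
for y,z in((-188,85),(-143,95)):print(tool(c0+B.apply(np.array([0,y,z])/1000)).round(1))
E
```

```text
19.45 [ 0.55502138 -0.39311903  0.25084089] [-0.65047843  0.27480749  1.56806294 -0.00498415  1.31104185 -0.80352132]
[  -1.7 -194.2  250.8]
[  5.3   3.7 165.8]
[ 50.4   3.5 156.1]
```

>>> {"fn": "arm_command", "kwargs": {
  "deltas": [0, 3, 50, 0, 0, 0, 0, 0, 3, 100, 0, 0, 0, 0, 0, 3, 145, 0, 0, 0, 0, 0, 3, 163, 0, 0, 0, 0, 8, 3, 163, 0, 0, 0, 0, 16, 3, 163, 0, 0, 0, 0, 23, 3, 162, 0, 0, 0, 0, 30, 3, 161, 0, 0, 0, 0, 36, 3, 159, 0, 0, 0, 0, 41, 3, 158, 0, 0, 0, 0]
}}

```text
t: 20.7
tcp_pos: [0.5504, -0.3478, 0.0947]
tcp_rot: [0.65, 0.76, -0.002, -0.006]
force: [0.1, -0.4, 2.3]
width: 0.0001
finger_force: 0.6
```

>>> {"fn": "arm_command", "kwargs": {
  "deltas": [3, 0, -1, 0, 0, 0, 0, 6, 0, -2, 0, 0, 0, 0, 8, 0, -3, 0, 0, 0, 0, 9, 0, -3, 0, 0, 0, 0, 10, 0, -3, 0, 0, 0, 0, 11, 0, -3, 0, 0, 0, 0, 11, 0, -3, 0, 0, 0, 0, 11, 0, -3, 0, 0, 0, 0, 11, 0, -3, 0, 0, 0, 0, 11, 0, -3, 0, 0, 0, 0]
}}

```text
t: 21.95
tcp_pos: [0.5491, -0.3421, 0.096]
tcp_rot: [0.65, 0.76, -0.004, -0.003]
force: [4.3, -15.7, -10.3]
width: 0.0004
finger_force: 8.4
```

>>> {"fn": "arm_command", "kwargs": {
  "deltas": [0, 0, 0, 0, 0, 0, 0, -8, 0, 0, 0, 0, 0, 0, -25, 0, 0, 0, 0, 0, 0, -40, 0, -20, 0, 0, 0, 0, -40, 0, -60, 0, 0, 0, 0, -40, 0, -110, 0, 0, 0, 0, -40, 0, -160, 0, 0, -0.15, 0, -20, 0, -205, 0, 0, -0.32, 0, 20, 0, -210, 0, 0, -0.49, 0, 60, 0, -210, 0, 0, -0.66, 0]
}}

```text
t: 23.2
tcp_pos: [0.542, -0.2786, 0.3092]
tcp_rot: [0.366, 0.931, -0.0, -0.005]
force: [0.1, 0.2, -0.3]
width: 0.0004
finger_force: 0.0
```

>>> {"fn": "arm_command", "kwargs": {
  "deltas": [33, 10, 0, 0, 0, -0.16, 0, 50, 30, 0, 0, 0, -0.32, 0, 65, 50, 0, 0, 0, -0.48, 0, 85, 65, 0, 0, 0, -0.64, 0, 100, 80, 0, 0, 0, -0.8, 0, 110, 88, 0, 0, 0, -0.88, 0, 110, 88, 0, 0, 0, -0.88, 0, 110, 88, 0, 0, 0, -0.88, 0, 110, 88, 0, 0, 0, -0.88, 0, 110, 88, 0, 0, 0, -0.88, 0]
}}

```text
t: 24.45
tcp_pos: [0.5218, -0.14, 0.3082]
tcp_rot: [-0.062, 0.998, 0.003, -0.006]
force: [-0.5, -0.3, -0.2]
width: 0.0003
finger_force: 0.0
```

```bash
python3 - <<'E'
from h import *
import pickle
s=robot.observe();print(s["t"],s["tcp_pos"],s["q"],s["force"])
B=R.from_euler("z",.156);c0=np.array([.5265,-.201,0])
print((B.inv().apply(s["tcp_pos"]-c0)*1000).round(1))
I={};C={}
for n in("wrist","side","scene"):
    C[n]=camera_info(n);I[n]=capture(n)[:,:,::-1].copy();cv2.imwrite(f"pics/{n}7.png",I[n])
tab=lambda g,t,x=0:c0+B.apply(np.array([x,g*(131+52*np.sin(t)+3.5*np.cos(t)),60+52*np.cos(t)-3.5*np.sin(t)])/1000)
for g in(1,-1):
    print(g,[(t,proj(C["wrist"],tab(g,t)).round(1).tolist()) for t in(0,.1,.2)])
# brightness profile along box y through x=0 in wrist image at z .11
for g in(1,-1):
    g0=cv2.cvtColor(I["wrist"],cv2.COLOR_BGR2GRAY)
    print([(y,int(g0[tuple(int(round(v)) for v in proj(C["wrist"],c0+B.apply(np.array([0,g*y,112])/1000))[::-1])])) for y in range(104,150,2)])
E
```

```text
24.45 [ 0.52180545 -0.13998602  0.30823049] [-3.08537678e-01 -1.99190742e-02  1.79317679e+00  5.34780782e-04
  1.38150618e+00 -2.00391077e+00] [-0.51974776 -0.34308629 -0.17814001]
[  4.8  61.  308.2]
1 [(0, [380.9, 179.4]), (0.1, [385.4, 179.2]), (0.2, [389.6, 178.9])]
-1 [(0, [144.5, 186.9]), (0.1, [140.3, 186.9]), (0.2, [136.4, 186.8])]
[(104, 159), (106, 153), (108, 141), (110, 139), (112, 159), (114, 148), (116, 159), (118, 132), (120, 191), (122, 197), (124, 197), (126, 200), (128, 195), (130, 115), (132, 114), (134, 141), (136, 198), (138, 189), (140, 186), (142, 184), (144, 184), (146, 185), (148, 187)]
[(104, 139), (106, 125), (108, 141), (110, 195), (112, 199), (114, 197), (116, 199), (118, 199), (120, 179), (122, 167), (124, 165), (126, 164), (128, 166), (130, 182), (132, 198), (134, 193), (136, 192), (138, 191), (140, 190), (142, 189), (144, 189), (146, 190), (148, 192)]
```

Both tabs measure shut, but the outlet nose edge is about 2 mm ambiguous, so I push that clip again and read the stop.

>>> {"fn": "arm_command", "kwargs": {
  "deltas": [0, 17, 0, 0, 0, 0.17, 0, 0, 34, 0, 0, 0, 0.34, 0, 0, 51, 5, 0, 0, 0.51, 0, 0, 68, 15, 0, 0, 0.68, 0, 0, 85, 30, 0, 0, 0.85, 0, 0, 102, 45, 0, 0, 1.02, 0, 0, 112, 65, 0, 0, 1.19, 0, 0, 112, 85, 0, 0, 1.36, 0, 0, 112, 105, 0, 0, 1.53, 0, 0, 112, 105, 0, 0, 1.535, 0]
}}

```text
t: 25.85
tcp_pos: [0.5051, -0.0278, 0.2023]
tcp_rot: [0.647, 0.762, -0.003, -0.008]
force: [0.6, -0.2, 1.0]
width: 0.0003
finger_force: 0.0
```

```bash
python3 - <<'E'
from h import *
s=robot.observe();B=R.from_euler("z",.156);c0=np.array([.5265,-.201,0]);T=R.from_quat(s["tcp_rot"])
print(s["t"],(B.inv().apply(s["tcp_pos"]-c0)*1000).round(1),T.as_matrix().round(3))
for y,z in((170,93),(144,95)):print(tool(c0+B.apply(np.array([0,y,z])/1000)).round(1))
E
```

```text
25.85 [  5.8 174.4 202.3] [[-0.162  0.987 -0.016]
 [ 0.987  0.162  0.005]
 [ 0.007 -0.015 -1.   ]]
[ -5.2  -4.2 109.3]
[-31.2  -4.4 107.2]
```

>>> {"fn": "arm_command", "kwargs": {
  "deltas": [0, -4, 45, 0, 0, 0, 0, 0, -4, 90, 0, 0, 0, 0, 0, -4, 107, 0, 0, 0, 0, -10, -4, 107, 0, 0, 0, 0, -20, -4, 107, 0, 0, 0, 0, -28, -4, 107, 0, 0, 0, 0, -32, -4, 107, 0, 0, 0, 0, -36, -4, 107, 0, 0, 0, 0, -38, -4, 107, 0, 0, 0, 0, -38, -4, 107, 0, 0, 0, 0]
}}

```text
t: 27.1
tcp_pos: [0.5078, -0.0582, 0.099]
tcp_rot: [0.649, 0.76, 0.003, -0.011]
force: [-3.1, 30.3, 11.7]
width: 0.0005
finger_force: 15.6
```

>>> {"fn": "arm_command", "kwargs": {
  "deltas": [3, 0, 0, 0, 0, 0, 0, 15, 0, 0, 0, 0, 0, 0, 35, 0, -10, 0, 0, 0, 0, 40, 0, -50, 0, 0, 0, 0, 40, 0, -100, 0, 0, 0, 0, 40, 0, -150, 0, 0, 0, 0, 60, 0, -200, 0, 0, 0, 0, 100, 0, -210, 0, 0, 0, 0, 150, 0, -210, 0, 0, 0, 0, 170, 0, -210, 0, 0, 0, 0]
}}

```text
t: 28.35
tcp_pos: [0.4827, 0.1027, 0.3095]
tcp_rot: [0.647, 0.762, -0.001, -0.005]
force: [0.3, 0.0, 0.2]
width: 0.0005
finger_force: 0.0
```

```bash
python3 - <<'E'
from h import *
s=robot.observe();B=R.from_euler("z",.156);c0=np.array([.5265,-.201,0])
print(s["t"],s["force"],s["tcp_pos"])
# bystander / cover change check: arm-free areas of side view, before vs now
a=cv2.imread("pics/side0.png").astype(int);b=capture("side")[:,:,::-1].astype(int)
d=(np.abs(a-b).max(2)>40).astype(np.uint8)
for st in cv2.connectedComponentsWithStats(d)[2][1:]:
    if st[4]>60: print("changed",st)
sd=camera_info("side");g=cv2.cvtColor(b.astype(np.uint8),cv2.COLOR_BGR2GRAY)
print([(p.tolist(),int(g[int(p[1]),int(p[0])])) for p in[proj(sd,c0+B.apply(np.array([0,131+52*np.sin(t)+3.5*np.cos(t),60+52*np.cos(t)-3.5*np.sin(t)])/1000)).round() for t in(0,.2,.4)]])
E
```

```text
28.35 [0.2964553  0.02132375 0.19822942] [0.48270427 0.1026601  0.3094516 ]
changed [  266     0   160   197 14722]
changed [  199   211   144   151 10957]
changed [ 585  213   55   67 1972]
changed [617 324  23  20 190]
changed [620 370  20  30 339]
[([362.0, 179.0], 175), ([360.0, 183.0], 149), ([359.0, 187.0], 147)]
```

```bash
python3 -c "
from workcell import ticket
print(ticket.job_done())"
```

```text
the job is handed in; nothing more can be done
None
```

The cover is home on the housing with its stub at the end away from the snout, both clips were pushed to a firm stop, and the job is handed in at 28 s. I viewed 11 pictures against the limit of 10, so the final check that the clips are shut relied on force stops and pixel measurements.

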